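# Hang the hand stamp on the stamp carousel

### The arm

A 6-joint arm with a two-finger parallel gripper is mounted at the origin on the work surface. World frame = base frame: x ahead of the robot, y to its left, z up, the work surface at z = 0. Lengths are in m, angles in degrees, forces in N, time in s.
With the tool pointing down it reaches from about 0.375 to 0.975 m from the base axis. Payload 3.8 kg.
Tool frame: the origin (TCP) lies at the very end of the fingers, on their centre line; the grasp point (between the pads) lies 19 mm behind it; z points along the fingers, y is the line along which they close (so a half turn about z gives the same grasp; the last joint's range is limited). The gripper opens to 85 mm and grips with 20 to 120 N. Pads are 22 mm wide; open, the fingers measure 114 mm over their backs; the gripper's body (76 mm by 85 mm) begins 54 mm behind the grasp point. The pads swing forward as they close: fully open they stand 13 mm farther back than shut.
Start: joints at [-2.114, 15.12, 91.902, -0, 72.978, -2.114], TCP at [0.675, -0, 0.231] pointing down, gripper open.
Joint ranges: [-150.88, 150.88], [-54.13, 125.18], [17.81, 147.31], [-75.09, 255.09], [0, 152.58], [-146.25, 146.25]. Speed limits (degrees/s): [147.25, 147.25, 180, 180, 180, 180].

### API

Orientations are given as [roll, pitch, yaw] about the fixed x, y, z axes, in that order (R = Rz(yaw) Ry(pitch) Rx(roll)).
In Python, from station import arm gives the robot as it stands.
- The arm moves only by the tool move_arm, never from a script. Its argument "moves" is one flat list of numbers, 7 for each row, row after row: the shift along the tool's x, y, z scaled (see below), then the turn, a rotation vector about the tool's x, y, z scaled (see below), then the opening, from 0 (shut) to 1 (fully open). A call has exactly 8 rows; each row shifts and turns the commanded pose from where the row before left it, along the tool's axes as they then stand; what a row does not reach is not made up. The controller multiplies each number of a shift by 20 cm and each number of a turn by pi rad. A row lasts 1/12 s, in which the tool goes at most 41.7 mm and 7.16 degrees, less where a joint would pass 70% of its speed; a pose out of reach is approached as far as the arm can. A call with a number of a shift or a turn outside -1 to 1 is refused whole. A call with a gripper value outside its range is refused whole. The fingers move at their own pace and stop on an object; "newtons" is the grip in N (left out, the last holds). Time passes only in rows, so rows that do not move let the fingers close, or fill a call up. It gives the time, the measured TCP pose, the force, the opening and the grip force at its end, in the units of the state.
- arm.sense(): the state, without advancing time (a new reading comes with each control period).
- arm.camera(name): name is "scene" or "side" or "wrist"; returns a dict with "frame" (400x640x3 uint8, red, green, blue), "vertical_fov" (degrees; the focal length in pixels is half the picture's height over the tangent of half this angle, whatever the lens; pixels are square), "cx", "cy" (the principal point, pixels), "cam_to_world" (4x4, takes a point from camera to world coordinates); the wrist camera has in their place "mount" (4x4, takes a point from camera to tool coordinates, whose origin is the TCP and whose axes are the flange's). Camera axes: x right, y up, looking along -z (the intrinsics and any distortion apply to the point x, -y, -z); pixel columns grow to the right and rows downward; lengths in m; the calibration is good to about 2 mm. The wrist camera is an equidistant fisheye: a pixel r from the principal point sees the ray r / f radians off the axis. A picture is of the moment at which its call begins: read the wrist's pose just before it. There is no depth.
- arm.close_job(): hands the job in; it is judged then, once.
Trained networks look in a picture, given as the dict that the camera call returned (one of the last four; its "shot" number tells which), for a name from the list of things; names that differ only in an ending like _2 or _b are one class to them, and where a whole thing is asked for, a point or a joint stands for the part that bears it (a point fixed in the world has none). Each returns a list of dicts, best first, with "conf" (0 to 1); they miss things now and then, are a little off and sometimes report something else, mostly with a low value. They report only what shows in the picture. A call takes as long as a camera call. They do not tell look-alikes from the thing itself.
- arm.spot_in(picture, target): "box" ([left, top, right, bottom] in pixels, round what is visible of it).
The state is a dict: "time_s": time; "joint_pos": joint angles; "joint_vel": joint speeds; "joint_efforts": joint torques, N m; "tool_pos": TCP position; "tcp_rot": TCP orientation; "force": force on the tool from outside, world axes, zero at the start; "moment": the same for the moment, N m; "opening": finger opening in m; "grip_force": force on a finger pad.
Only numpy, scipy, OpenCV 4.12 (cv2) and the standard library are available. Lean on these libraries where they do the work, as an engineer would, in place of code of your own. Each camera call takes 0.05 s, during which the arm holds its last target. There are 200 camera calls.

### The job

Hang the loose wooden hand stamp up on the stamp carousel. First turn the carousel by its top knob until its one empty fork points squarely to the front, the side with the card holder on the foot, and let it come to rest; then push the stamp's neck through the sprung catch right into that fork, let the stamp down gently until the underside of its grip bears on the fork's rubber strips, and only then let go: don't drop it, don't force it, and leave the other things on the table where they are.

Things in the scene. Friction and masses are not known exactly. Their poses are not given: they have to be found in the camera images.
- stand: Foot of the stamp carousel: grey round cast foot, 170 mm across, with an upright steel post; fixed to the table. Origin on the table, on the vertical axis about which the carousel turns; z up. Its -x axis is the front, marked by a small tilted metal card holder (56 mm wide) on the foot's edge.
- carousel (a joint): Angle (rad) of the turning head on the post. 0 (equally 6.283): the empty fork points to the stand's front (-x of stand). Grows counter-clockwise seen from above; starts between 1.1 and 5.18; may be turned either way. It turns stiffly (about 0.12 N m) and stays where it is left.
- head_low (a point): Point fixed on the stand's axis, 112 mm up: lowest possible level of the head's flat top face. The head (steel hub 139 mm across, 8 mm thick, six radial forks 60 degrees apart, five of them holding stamps that turn with it) is clamped on the post at a height that differs: its top face lies 112 to 128 mm above the table and is not measured: feel for it or look.
- knob_low (a point): Point fixed on the stand's axis, 148 mm up: lowest possible level of the flat top of the black round turning knob in the middle of the head. The knob's top is always 36 mm above the head's top face (so 148 to 164 mm up); the knob is 40 mm across (44 mm in its lowest 9 mm). The grips of the five hung stamps stand round it, 34 mm above the top face, 29 mm across, 75 mm from the axis.
- station (a point): Point at table level, 76 mm in front of the stand's axis: the neck of a stamp in the front fork hangs over it (74.5 to 77.5 mm from the axis). A fork is two prongs, 8 mm thick, their top level with the head's top face, with a straight slot 13 mm wide between them, open outward, flared at the tips (102 mm from the axis), closed inward by the hub's edge (69.5 mm from the axis).
- cushion (a joint): Sag (m) of the pair of grey rubber strips on top of the empty fork's prongs, 0 unloaded to 0.002; springy, about 3 N per mm. Their tops stand 3 mm above the head's top face; a hung stamp bears on them with the underside of its grip.
- catch (a point): Point at table level, 83 mm in front of the stand's axis, under the sprung catch of the front fork: two upright, easy-running white rollers, 8 mm across, that stand into the slot from its sides and leave 6 mm. A stamp's 10 mm neck pushed inward parts them with about 6 to 9 N and they close behind it; 8.5 mm farther in it meets the hub's edge, a hard stop. Over 25 N bends the fork.
- stamp: The loose wooden hand stamp, about 0.12 kg, standing upright on its rubber face. Origin: centre of its underside, z up along its axis. From below: block 30 (x) by 46 (y) by 24 mm high; round neck 10 mm across from 24 to 42 mm; round grip 29 mm across from 42 to 76 mm with a flat underside and straight sides from 46 to 66 mm. Any yaw is right when hung.
- stamp_neck (a point): Point on the stamp's axis in the middle of its neck, 33 mm above its underside.
- candle: Bystander: ivory pillar candle, 48 mm across, 71 mm tall; origin centre of its underside.
- ink_tin: Bystander: flat metal ink-pad tin, 64 (x) by 94 (y) by 18 mm; origin centre of its underside.
- mug: Bystander: white mug, 78 mm across, 92 mm tall, handle to its +y; origin centre of its underside.
There are look-alikes about, which are no part of the job. Several things look just like the stamp: the one meant starts farthest to the robot's right. Several things have the shape of the stand; the one meant has the colours described above.

How it is judged:
By the outcome, as a careful person would: the job done as asked, in the order asked, and still so for the second after the job is handed in, with the robot touching nothing.
It also fails if it takes over 72 s, if anything falls off the work surface, if the arm or the gripper's body presses on something with over 40 N, if the wrist force passes 120 N, or if a joint passes its speed limit or range.

## Working session

There is one attempt and no reset: what is moved stays moved. The work goes in short steps, Python scripts to look and compute and a tool call to move; the robot and the scene stay as the last step left them, time stands still between calls to the robot, and variables do not carry over. Pictures are saved under pics/ and viewed, at most 10 in all, crops included, and the job is handed in when it is done.

Besides the shell and the picture viewer there is one more tool, called after "Call:" as name(argument=value, ...) on one line, values as JSON. move_arm: Moves the arm, as the interface text tells. Shifts and turns lie within -1 to 1; 1 stands for 20 cm of shift or pi rad of turn. Its arguments: {"type":"object","properties":{"moves":{"type":"array"},"newtons":{"type":"number"}},"required":["moves"]}

```bash
mkdir -p pics; ls; cat > h.py <<'E'
import numpy as np, cv2, math
from station import arm
from scipy.spatial.transform import Rotation as R
def tool():
    s=arm.sense(); T=np.eye(4)
    r=np.array(s["tcp_rot"])
    T[:3,:3]=R.from_euler('xyz',r,degrees=True).as_matrix(); T[:3,3]=s["tool_pos"]; return T
def shot(name):
    T=tool(); p=arm.camera(name)
    p["C"]=T@np.array(p["mount"]) if name=="wrist" else np.array(p["cam_to_world"])
    p["fish"]=name=="wrist"; return p
def ray(p,u,v):
    f=200/math.tan(math.radians(p["vertical_fov"])/2); a=(u-p["cx"])/f; b=(v-p["cy"])/f
    if p["fish"]:
        t=math.hypot(a,b); k=math.sin(t)/t if t>1e-9 else 1; d=np.array([a*k,-b*k,-math.cos(t)])
    else: d=np.array([a,-b,-1.])
    return p["C"][:3,3],p["C"][:3,:3]@d
def onz(p,u,v,z):
    o,d=ray(p,u,v); return o+d*(z-o[2])/d[2]
def proj(p,X):
    f=200/math.tan(math.radians(p["vertical_fov"])/2)
    c=np.linalg.inv(p["C"])@np.append(X,1); x,y,z=c[0],-c[1],-c[2]
    if p["fish"]:
        r=math.hypot(x,y); t=math.atan2(r,z); return np.array([p["cx"]+f*t*x/r,p["cy"]+f*t*y/r])
    return np.array([p["cx"]+f*x/z,p["cy"]+f*y/z])
def save(p,n,crop=None,k=1):
    im=p["frame"][:,:,::-1]
    if crop: l,t,r,b=crop; im=im[t:b,l:r]
    cv2.imwrite("pics/"+n,cv2.resize(im,None,fx=k,fy=k,interpolation=cv2.INTER_CUBIC))
E
python3 - <<'E'
from h import *
ps={n:shot(n) for n in("scene","side","wrist")}
print({k:(p["vertical_fov"],p["cx"],p["cy"],{a:b for a,b in p.items() if a not in("frame","C","mount","cam_to_world")}.keys()) for k,p in ps.items()}, arm.sense()["time_s"])
for n,p in ps.items():
    print(n,p["C"].round(2).tolist())
    for t in("stand","carousel","stamp","candle","ink_tin","mug"):
        for d in arm.spot_in(p,t)[:5]: 
            b=d["box"];print(n,t,round(d["conf"],2),np.round(b).astype(int).tolist(), onz(p,(b[0]+b[2])/2,b[3],0).round(3).tolist())
cv2.imwrite("pics/a.png",np.vstack([ps["scene"]["frame"],ps["side"]["frame"]])[:,:,::-1][:, :] if False else cv2.resize(np.vstack([ps["scene"]["frame"],ps["side"]["frame"]])[:,:,::-1],(480,600),interpolation=cv2.INTER_AREA))
save(ps["scene"],"s.png",k=1.25);save(ps["wrist"],"w.png",k=1.25);save(ps["side"],"d.png",k=1.25)
print(arm.sense()["time_s"])
E
```

```text
pics
{'scene': (56.780568740882515, 312.28107745426547, 195.1267979558636, dict_keys(['vertical_fov', 'cx', 'cy', 'shot', 'fish'])), 'side': (46.0566529996731, 322.447419713764, 202.3003835212172, dict_keys(['vertical_fov', 'cx', 'cy', 'shot', 'fish'])), 'wrist': (65.70646984690485, 318.63346868731475, 200.72568262812194, dict_keys(['vertical_fov', 'cx', 'cy', 'shot', 'fish']))} 0.15
scene [[-0.58, -0.56, 0.59, 1.1], [0.81, -0.39, 0.44, 0.4], [-0.01, 0.73, 0.68, 0.86], [0.0, 0.0, 0.0, 1.0]]
scene stand 0.79 [328, 184, 379, 236] [0.432, 0.052, 0.0]
scene stand 0.64 [404, 266, 428, 293] [0.508, 0.29, 0.0]
scene stand 0.61 [299, 140, 327, 186] [0.312, -0.185, -0.0]
scene stand 0.6 [229, 216, 289, 254] [0.65, -0.139, 0.0]
scene carousel 0.9 [223, 177, 291, 240] [0.613, -0.18, 0.0]
scene carousel 0.54 [233, 218, 290, 255] [0.651, -0.129, 0.0]
scene stamp 0.82 [362, 233, 381, 261] [0.484, 0.143, 0.0]
scene stamp 0.73 [407, 233, 428, 262] [0.412, 0.252, 0.0]
scene stamp 0.54 [438, 248, 457, 269] [0.386, 0.33, 0.0]
scene candle 0.58 [404, 263, 428, 292] [0.506, 0.289, 0.0]
scene candle 0.24 
[... 831 characters left out ...]
32, 0.08], [-0.0, -0.32, 0.95, 0.37], [0.0, 0.0, 0.0, 1.0]]
wrist stand 0.91 [31, 110, 148, 227] [0.3, -0.089, -0.0]
wrist stand 0.84 [56, 270, 131, 364] [0.144, -0.448, 0.0]
wrist stand 0.62 [210, 248, 310, 324] [0.582, -0.248, 0.0]
wrist carousel 0.74 [168, 268, 325, 372] [0.542, -0.372, 0.0]
wrist carousel 0.18 [210, 242, 312, 325] [0.582, -0.251, 0.0]
wrist stamp 0.74 [76, 1, 124, 24] [0.365, 0.22, 0.0]
wrist stamp 0.68 [114, 53, 162, 95] [0.435, 0.105, 0.0]
wrist ink_tin 0.97 [220, 1, 302, 77] [0.606, 0.112, 0.0]
wrist ink_tin 0.75 [115, 54, 165, 95] [0.438, 0.105, 0.0]
wrist mug 0.72 [208, 245, 315, 326] [0.583, -0.254, 0.0]
wrist mug 0.71 [181, 375, 202, 399] [0.398, -0.497, 0.0]
1.05
```

View pics/s.png

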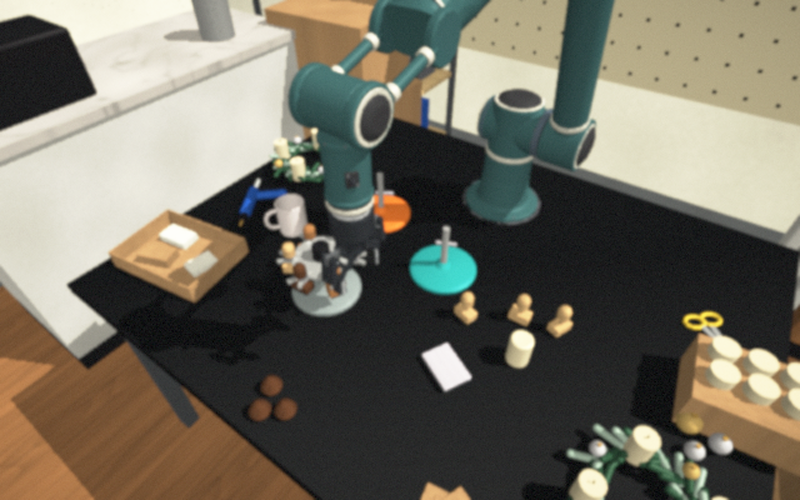

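View pics/w.png

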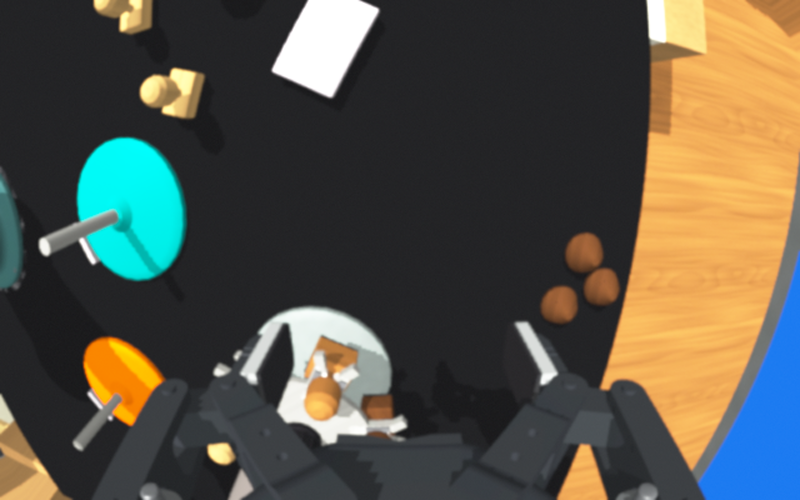

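```bash
python3 - <<'E'
from h import *
print(tool().round(3).tolist(), np.array(arm.sense()["tcp_rot"]))
p=shot("scene");q=shot("side")
print(onz(p,261,230,0.01),onz(q,284,202,0.01))
print(onz(p,464/1.25,250,0.0),onz(q,306,280,0))
E
```

```text
[[-0.0, 1.0, -0.0, 0.675], [1.0, 0.0, -0.0, 0.0], [-0.0, -0.0, -1.0, 0.231], [0.0, 0.0, 0.0, 1.0]] [-1.79998700e+02  4.03034279e-04  9.00020531e+01]
[ 0.58261371 -0.18951849  0.01      ] [ 0.57460773 -0.17607585  0.01      ]
[0.44921063 0.12309681 0.        ] [0.46420006 0.11307572 0.        ]
```

Call:
move_arm(moves=[-0.083, -0.08, -0.108, 0, 0, 0, 1, -0.083, -0.08, -0.108, 0, 0, 0, 1, -0.083, -0.08, -0.108, 0, 0, 0, 1, -0.083, -0.08, -0.108, 0, 0, 0, 1, -0.083, -0.08, -0.108, 0, 0, 0, 1, -0.083, -0.08, -0.108, 0, 0, 0, 1, 0, 0, 0, 0, 0, 0, 1, 0, 0, 0, 0, 0, 0, 1])

```text
time_s: 1.82
tool_pos: [0.5794, -0.1005, 0.3634]
tcp_rot: [179.7, 0.0, 89.9]
force: [0.4, 0.0, -0.4]
opening: 0.0853
grip_force: 0.0
```

```bash
python3 - <<'E'
from h import *
p=shot("wrist"); print(tool()[:3,3])
save(p,"w2.png",k=1.25)
np.savez("w2.npz",frame=p["frame"],C=p["C"])
for t in("stand","carousel","stamp"):
    for d in arm.spot_in(p,t)[:8]: 
        b=d["box"];print(t,round(d["conf"],2),np.round(b).astype(int).tolist(), onz(p,(b[0]+b[2])/2,(b[1]+b[3])/2,.0).round(3).tolist())
E
```

```text
[ 0.57916315 -0.09972022  0.36141248]
stand 0.89 [118, 195, 198, 279] [0.262, -0.263, 0.0]
stand 0.86 [267, 157, 369, 212] [0.58, -0.158, 0.0]
stand 0.77 [135, 40, 234, 143] [0.354, 0.008, 0.0]
stand 0.44 [300, 2, 352, 21] [0.594, 0.132, 0.0]
carousel 0.84 [249, 159, 392, 290] [0.585, -0.233, 0.0]
stamp 0.94 [225, 0, 254, 30] [0.453, 0.132, 0.0]
```

View pics/w2.png

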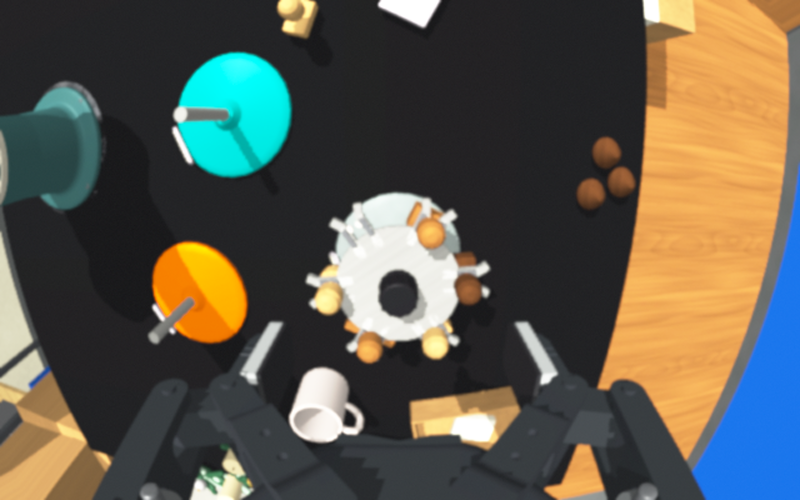

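```bash
python3 - <<'E'
from h import *
w=shot("wrist");s=shot("scene");d=shot("side")
def crop(p,b): 
    l,t,r,bt=b; return cv2.resize(p["frame"][t:bt,l:r,::-1],(400,300),interpolation=cv2.INTER_CUBIC)
# 4:3 crops
A=crop(w,(230,140,410,275));B=crop(s,(200,160,320,250+0));C=crop(d,(230,135,350,225))
D=crop(s,(340,210,460,300))
cv2.imwrite("pics/m.png",np.vstack([np.hstack([A,B]),np.hstack([C,D])]))
print(onz(w,319,234,0.156),onz(w,319,234,0.148),onz(w,319,234,0.164))
for n,p in(("scene",s),("side",d)):
  for t in("carousel","stand"):
    for k in arm.spot_in(p,t)[:4]: print(n,t,round(k["conf"],2),np.round(k["box"],1))
E
```

```text
[ 0.57927845 -0.17532445  0.156     ] [ 0.57926876 -0.17897643  0.148     ] [ 0.57928814 -0.17167247  0.164     ]
scene carousel 0.78 [218.9 179.6 291.4 241.5]
scene carousel 0.62 [231.1 213.2 289.5 254.2]
scene carousel 0.29 [214.9 155.2 248.6 188.4]
scene stand 0.89 [286.3 140.3 325.7 187.1]
scene stand 0.63 [327.5 184.3 381.9 237.9]
scene stand 0.57 [234.  211.4 290.9 251.6]
scene stand 0.23 [221.3 180.2 287.9 239.8]
side carousel 0.85 [252.1 150.1 315.2 207.1]
side carousel 0.22 [253.5 188.7 313.  221.2]
side stand 0.98 [360.7 160.1 414.7 213.2]
side stand 0.78 [256.2 184.7 311.2 221.8]
side stand 0.7 [320.8 213.4 384.4 276.8]
side stand 0.22 [298.7 262.2 315.2 291.4]
```

View pics/m.png

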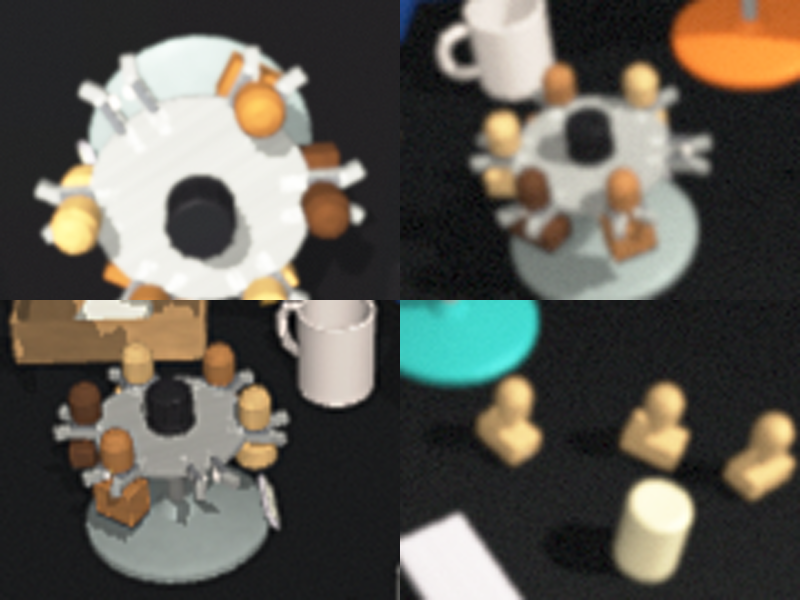

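```bash
cat > fit.py <<'E'
from h import *
from scipy.optimize import differential_evolution
def grad(p):
    g=cv2.GaussianBlur(p["frame"].astype(np.float32),(0,0),1.2)
    gx=cv2.Sobel(g,-1,1,0);gy=cv2.Sobel(g,-1,0,1); return np.minimum(np.sqrt(gx**2+gy**2).max(2),250)
def circ(x,y,z,r,n=90):
    a=np.linspace(0,2*np.pi,n,endpoint=False); return np.c_[x+r*np.cos(a),y+r*np.sin(a),np.full(n,z)]
def projs(p,P): return np.array([proj(p,X) for X in P])
def samp(g,uv): return cv2.remap(g,uv[:,0].astype(np.float32)[None],uv[:,1].astype(np.float32)[None],1)[0]
def fit(ps,x0,y0,ret=None):
    G=[grad(p) for p in ps]
    def cost(v):
        x,y,h,zf=v; c=0
        for p,g in zip(ps,G):
            for z,r in((h,.0695),(h+.036,.020),(zf,.085)): c-=samp(g,projs(p,circ(x,y,z,r,60))).mean()
        return c
    r=differential_evolution(cost,[(x0-.03,x0+.03),(y0-.03,y0+.03),(.112,.128),(.003,.025)],popsize=12,maxiter=40,seed=1,tol=1e-4)
    return r.x,r.fun
E
python3 - <<'E'
from fit import *
w=shot("wrist");s=shot("scene");d=shot("side")
for ps in([w],[w,d],[w,s,d]): print(fit(ps,.58,-.178))
def tri(obs):
    A=np.zeros((3,3));b=np.zeros(3)
    for p,u,v in obs:
        o,q=ray(p,u,v);q=q/np.linalg.norm(q);M=np.eye(3)-np.outer(q,q);A+=M;b+=M@o
    return np.linalg.solve(A,b)
print("holder",tri([(w,269.6,208.4),(d,310.4,195.6)]))
print("fork tip mid",onz(w,276.4,176.9,.12), "tips",onz(w,230+88*.45,140+90*.45,.12),onz(w,230+118*.45,140+62*.45,.12))
for k in arm.spot_in(w,"stamp")[:2]: print(k)
for k in arm.spot_in(s,"stamp")[:3]: b=k["box"];print(k["conf"],b,onz(s,(b[0]+b[2])/2,(b[1]+b[3])/2,.04))
for k in arm.spot_in(d,"stamp")[:3]: b=k["box"];print(k["conf"],b,onz(d,(b[0]+b[2])/2,(b[1]+b[3])/2,.04))
E
```

```text
(array([ 0.58008168, -0.18863729,  0.11611235,  0.02497761]), np.float64(-489.81298828125))
(array([ 0.58030517, -0.18948179,  0.11438621,  0.00567254]), np.float64(-926.507080078125))
(array([ 0.5805729 , -0.19078965,  0.11259604,  0.00484791]), np.float64(-1434.96044921875))
holder [ 0.49667937 -0.19020953  0.02957208]
fork tip mid [ 0.52527795 -0.11340284  0.12      ] tips [ 0.51622496 -0.118126    0.12      ] [ 0.5342879 -0.1016576  0.12     ]
{'box': [226.8, 0.0, 254.4, 28.9], 'conf': 0.57}
0.76 [403.9, 235.6, 428.8, 260.4] [0.40054457 0.23614729 0.04      ]
0.63 [437.7, 248.0, 455.3, 267.5] [0.38504429 0.31778206 0.04      ]
0.51 [363.3, 232.9, 380.1, 259.5] [0.46683348 0.13027141 0.04      ]
0.76 [319.4, 298.9, 338.7, 330.7] [0.38987378 0.2429932  0.04      ]
0.65 [323.2, 331.6, 346.8, 362.0] [0.36787671 0.32483187 0.04      ]
0.53 [294.5, 263.6, 311.5, 288.5] [0.46737326 0.13443334 0.04      ]
```

Call:
move_arm(moves=[-0.09, 0, 0.14, 0, 0, 0, 0.68, -0.09, 0, 0.14, 0, 0, 0, 0.68, -0.09, 0, 0.14, 0, 0, 0, 0.68, -0.09, 0, 0.14, 0, 0, 0, 0.68, -0.09, 0, 0.14, 0, 0, 0, 0.68, 0, 0, 0.125, 0, 0, 0, 0.68, 0, 0, 0.125, 0, 0, 0, 0.68, 0, 0, 0, 0, 0, 0, 0.68], newtons=30)

```text
time_s: 3.33
tool_pos: [0.5749, -0.1887, 0.1645]
tcp_rot: [-179.4, -0.2, 89.9]
force: [-1.8, -0.3, -2.0]
opening: 0.0582
grip_force: 0.0
```

```bash
python3 - <<'E'
from h import *
print(tool()[:3,3]); s=shot("scene");d=shot("side")
def crop(p,b): 
    l,t,r,bt=b; return cv2.resize(p["frame"][t:bt,l:r,::-1],(400,300),interpolation=cv2.INTER_CUBIC)
cv2.imwrite("pics/n.png",np.hstack([crop(s,(200,160,320,250)),crop(d,(230,135,350,225))]))
E
```

```text
[ 0.57488722 -0.18870624  0.16448691]
```

View pics/n.png

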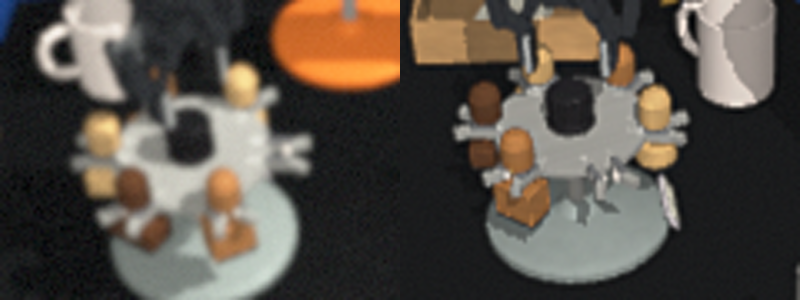

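```bash
python3 - <<'E'
from h import *
print(tool()[:3,3],arm.sense()["tcp_rot"],arm.sense()["force"]); 
E
```

```text
[ 0.57824563 -0.18937958  0.17010806] [-1.79863079e+02 -5.35427686e-02  8.99907821e+01] [-0.49740707 -0.81455926  0.7394749 ]
```

Call:
move_arm(moves=[0, 0.005, 0.063, 0, 0, 0, 0.68, 0, 0, 0.063, 0, 0, 0, 0.68, 0, 0, 0.063, 0, 0, 0, 0.68, 0, 0, 0, 0, 0, 0, 0.68, 0, 0, 0, 0, 0, 0, 0.4, 0, 0, 0, 0, 0, 0, 0.3, 0, 0, 0, 0, 0, 0, 0.3, 0, 0, 0, 0, 0, 0, 0.3], newtons=30)

```text
time_s: 4.1
tool_pos: [0.5798, -0.1894, 0.133]
tcp_rot: [-180.0, -0.0, 90.0]
force: [-0.0, 0.7, -2.3]
opening: 0.039
grip_force: 32.2
```

Call:
move_arm(moves=[0, 0, 0, 0, 0, -0.025, 0.3, 0, 0, 0, 0, 0, -0.025, 0.3, 0, 0, 0, 0, 0, -0.025, 0.3, 0, 0, 0, 0, 0, -0.025, 0.3, 0, 0, 0, 0, 0, -0.025, 0.3, 0, 0, 0, 0, 0, -0.025, 0.3, 0, 0, 0, 0, 0, -0.025, 0.3, 0, 0, 0, 0, 0, -0.025, 0.3], newtons=40)

```text
time_s: 4.77
tool_pos: [0.5784, -0.1898, 0.133]
tcp_rot: [-179.8, -0.1, 126.2]
force: [-5.3, -1.2, -0.7]
opening: 0.0382
grip_force: 41.0
```

Call:
move_arm(moves=[0, 0, 0, 0, 0, -0.025, 0.3, 0, 0, 0, 0, 0, -0.025, 0.3, 0, 0, 0, 0, 0, -0.025, 0.3, 0, 0, 0, 0, 0, -0.0125, 0.3, 0, 0, 0, 0, 0, -0.0125, 0.3, 0, 0, 0, 0, 0, 0, 0.3, 0, 0, 0, 0, 0, 0, 0.3, 0, 0, 0, 0, 0, 0, 0.3])

```text
time_s: 5.43
tool_pos: [0.5778, -0.1904, 0.133]
tcp_rot: [-179.8, -0.2, 144.0]
force: [-6.2, -2.8, 0.7]
opening: 0.0381
grip_force: 41.1
```

```bash
python3 - <<'E'
from h import *
print(tool()[:3,3],arm.sense()["tcp_rot"],arm.sense()["force"],arm.sense()["moment"],arm.sense()["joint_pos"],arm.sense()["time_s"])
p=shot("wrist"); save(p,"w3.png",k=1.25)
E
```

```text
[ 0.5777894  -0.19037157  0.13301795] [-1.79810911e+02 -1.74283163e-01  1.44020303e+02] [-6.17699762 -2.77428722  0.66032454] [-0.24971136  1.01096407  0.10822968] [-20.50433199  12.6239598  105.79657492  -0.1540146   61.79796948
 -74.4518792 ] 5.4333
```

View pics/w3.png

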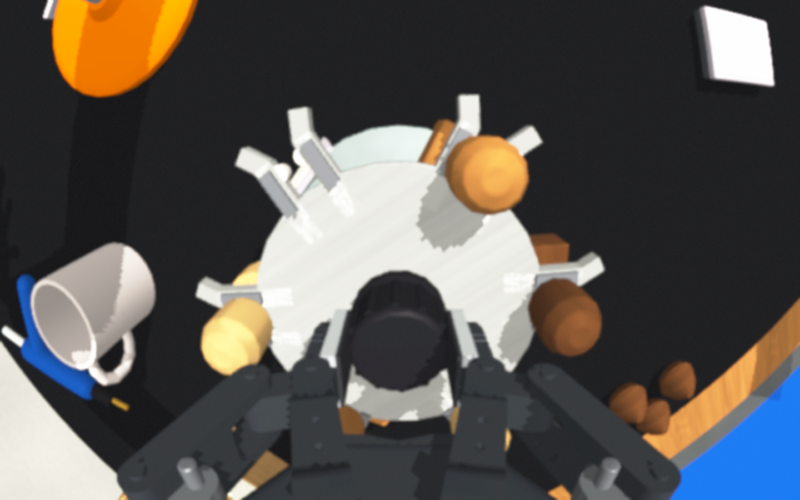

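```bash
python3 - <<'E'
from fit import *
p=shot("wrist"); h=.114
f=lambda u,v,z:onz(p,u/1.25,v/1.25,z)
for n,u,v,z in(("tipL",248,160,h),("tipR",300,115,h),("tips",274,137,h),("strips in",312,198,h+.003),("white",303,178,.03)):
    P=f(u,v,z); d=P[:2]-[.5795,-.191]; print(n,P.round(4),np.hypot(*d).round(4),np.degrees(np.arctan2(d[1],d[0])).round(1))
a=f(274,137,h)-f(312,198,h+.003);print(np.degrees(np.arctan2(a[1],a[0])))
x0,y0=.5795,-.191
from scipy.optimize import minimize
g=grad(p)
best=None
for h in np.arange(.112,.1285,.001):
    c=max((samp(g,projs(p,circ(x,y,h,.0695,120))).mean(),x,y) for x in np.arange(.572,.588,.002) for y in np.arange(-.2,-.182,.002)); print(round(h,3),c)
save(p,"c3.png",(180,80,340,200),5)
E
```

```text
tipL [ 0.4835 -0.2029  0.114 ] 0.0967 -172.9
tipR [ 0.4833 -0.1724  0.114 ] 0.098 169.0
tips [ 0.4834 -0.1871  0.114 ] 0.0962 177.7
strips in [ 0.5147 -0.1894  0.117 ] 0.0649 178.6
white [ 0.5016 -0.2116  0.03  ] 0.0806 -165.2
175.88289498570367
0.112 (np.float32(112.77581), np.float64(0.58), np.float64(-0.192))
0.113 (np.float32(118.308266), np.float64(0.58), np.float64(-0.192))
0.114 (np.float32(117.67913), np.float64(0.58), np.float64(-0.192))
0.115 (np.float32(112.04124), np.float64(0.58), np.float64(-0.192))
0.116 (np.float32(101.52292), np.float64(0.58), np.float64(-0.192))
0.117 (np.float32(89.31919), np.float64(0.578), np.float64(-0.192))
0.118 (np.float32(89.74041), np.float64(0.576), np.float64(-0.192))
0.119 (np.float32(90.80638), np.float64(0.576), np.float64(-0.192))
0.12 (np.float32(87.40504), np.float64(0.576), np.float64(-0.192))
0.121 (np.float32(85.19831), np.float64(0.574), np.float64(-0.192))
0.122 (np.float32(82.40416), np.float64(0.572), np.float64(-0.192))
0.123 (np.float32(82.57738), np.float64(0.572), np.float64(-0.192))
0.124 (np.float32(78.85208), np.float64(0.572), np.float64(-0.192))
0.125 (np.float32(71.221176), np.float64(0.572), np.float64(-0.192))
0.126 (np.float32(69.48445), np.float64(0.578), np.float64(-0.182))
0.127 (np.float32(70.95134), np.float64(0.578), np.float64(-0.182))
0.128 (np.float32(68.7937), np.float64(0.578), np.float64(-0.182))
```

View pics/c3.png

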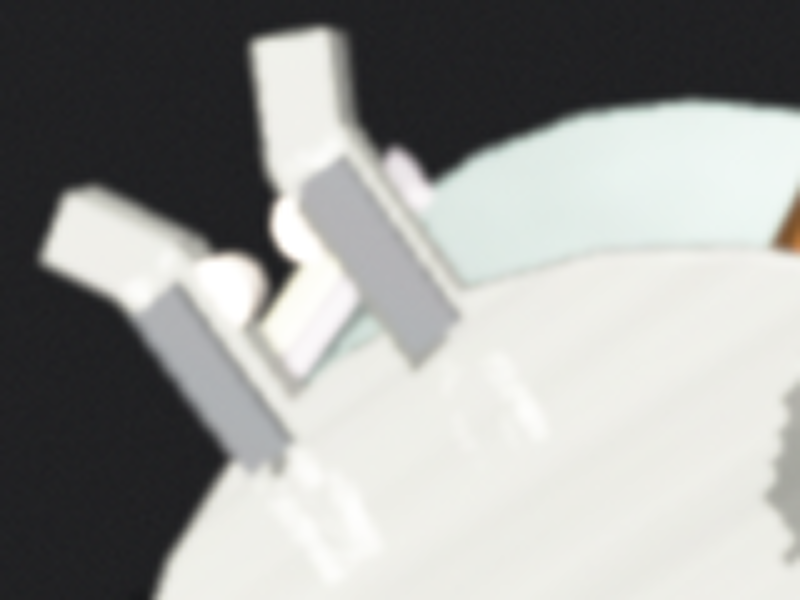

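```bash
python3 - <<'E'
from fit import *
p=shot("wrist"); h=.1135;c=np.array([.580,-.192])
f=lambda q,z:onz(p,180+q[0]/5,80+q[1]/5,z)
for a,b in(((180,290),(292,440)),((135,315),(245,465)),((303,190),(415,365)),((345,155),(460,318))):
    A,B=f(a,h+.003),f(b,h+.003);d=A-B;print("strip",A[:2].round(4),B[:2].round(4),np.degrees(np.arctan2(d[1],d[0])).round(1))
m=(f((180,290),h+.003)+f((303,190),h+.003)+f((292,440),h+.003)+f((415,365),h+.003))[:2]/4-c
print("slot mid",np.degrees(np.arctan2(m[1],m[0])),np.hypot(*m))
m=(f((215,285),h)+f((290,225),h))[:2]/2-c; print("rollers",np.degrees(np.arctan2(m[1],m[0])),np.hypot(*m))
for z in(.02,.03):
  for a,b in(((262,325),(388,155)),((302,385),(430,195)),((262,325),(300,268)),((302,385),(352,312))):
    A,B=f(a,z),f(b,z);d=A-B;print("holder",z,A[:2].round(4),B[:2].round(4),"front",np.degrees(np.arctan2(d[1],d[0])).round(1)-90)
# joint fit from earlier frames
E
```

```text
strip [ 0.4946 -0.1974] [ 0.515  -0.1978] 178.9
strip [ 0.4934 -0.2033] [ 0.5139 -0.2039] 178.3
strip [ 0.4948 -0.18  ] [ 0.5168 -0.1819] 175.0
strip [ 0.4947 -0.1742] [ 0.5157 -0.175 ] 177.8
slot mid 177.9206745092433 0.07475674955161694
rollers 178.3164020403622 0.08359194123276352
holder 0.02 [ 0.4974 -0.2228] [ 0.4882 -0.1876] front -165.4
holder 0.02 [ 0.5099 -0.2237] [ 0.4979 -0.1861] front -162.4
holder 0.02 [ 0.4974 -0.2228] [ 0.4939 -0.2113] front -163.1
holder 0.02 [ 0.5099 -0.2237] [ 0.5054 -0.2088] front -163.3
holder 0.03 [ 0.498  -0.2196] [ 0.4892 -0.1859] front -165.4
holder 0.03 [ 0.51   -0.2205] [ 0.4985 -0.1844] front -162.4
holder 0.03 [ 0.498  -0.2196] [ 0.4947 -0.2086] front -163.1
holder 0.03 [ 0.51   -0.2205] [ 0.5057 -0.2062] front -163.3
```

Call:
move_arm(moves=[0, 0, 0, 0, 0, -0.019, 0.3, 0, 0, 0, 0, 0, -0.019, 0.3, 0, 0, 0, 0, 0, -0.019, 0.3, 0, 0, 0, 0, 0, -0.019, 0.3, 0, 0, 0, 0, 0, -0.019, 0.3, 0, 0, 0, 0, 0, 0, 0.3, 0, 0, 0, 0, 0, 0, 0.3, 0, 0, 0, 0, 0, 0, 0.3])

```text
time_s: 6.25
tool_pos: [0.5774, -0.191, 0.133]
tcp_rot: [-179.8, -0.2, 161.1]
force: [-8.1, -3.8, 0.7]
opening: 0.0378
grip_force: 41.1
```

```bash
python3 - <<'E'
from h import *
print(tool()[:3,3],arm.sense()["tcp_rot"],arm.sense()["force"])
p=shot("wrist"); save(p,"c4.png",(180,80,340,200),5)
E
```

```text
[ 0.57742841 -0.19101625  0.13299017] [-179.80495364   -0.24199999  161.12536163] [-8.07314079 -3.80847674  0.73875112]
```

View pics/c4.png

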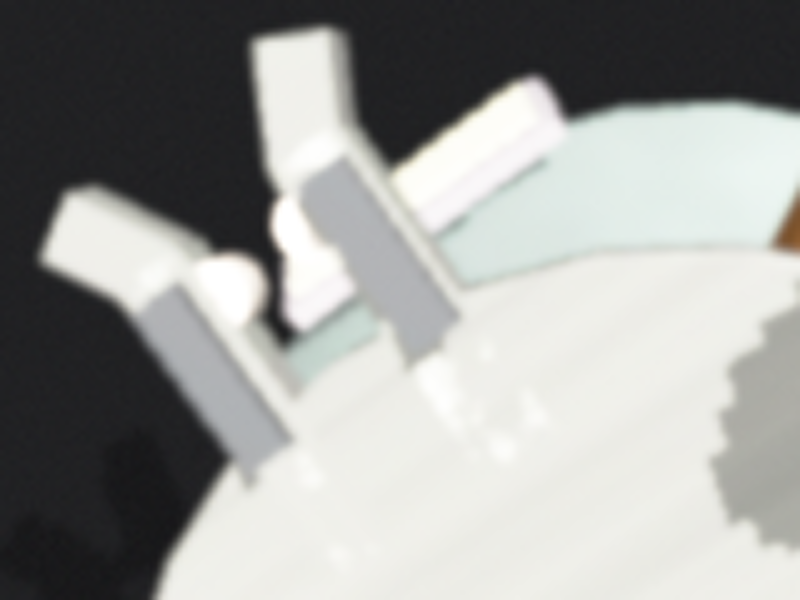

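```bash
python3 - <<'E'
from fit import *
p=shot("wrist"); h=.1135;c=np.array([.580,-.192])
f=lambda q,z:onz(p,180+q[0]/5,80+q[1]/5,z)
az=lambda m:np.degrees(np.arctan2(m[1],m[0]))%360
for z in(.015,.02,.03,.04):
  L=(f((283,285),z)+f((300,332),z))[:2]/2; Rr=(f((540,77),z)+f((567,125),z))[:2]/2
  A=f((300,332),z)[:2];B=f((567,125),z)[:2]; d=A-B
  m=(L+Rr)/2-c
  print(z,"L",L.round(4),"R",Rr.round(4),"w",np.hypot(*(L-Rr)).round(4),"mid az",az(m).round(1),np.hypot(*m).round(4),"normal",(az(d)-90).round(1), (az(L-Rr)-90).round(1))
m=(f((180,290),h+.003)+f((303,190),h+.003)+f((292,440),h+.003)+f((415,365),h+.003))[:2]/4-c
print("slot",az(m))
m=(f((215,285),h)+f((290,225),h))[:2]/2-c; print("rollers",az(m))
m=(f((90,225),h)+f((300,85),h))[:2]/2-c; print("tips",az(m))
E
```

```text
0.015 L [ 0.5095 -0.2413] R [ 0.492  -0.1865] w 0.0575 mid az 195.4 0.0822 normal 197.2 197.7
0.02 L [ 0.5094 -0.2398] R [ 0.4922 -0.1861] w 0.0564 mid az 194.8 0.0819 normal 197.2 197.7
0.03 L [ 0.509  -0.2369] R [ 0.4926 -0.1852] w 0.0542 mid az 193.5 0.0815 normal 197.2 197.7
0.04 L [ 0.5087 -0.2339] R [ 0.4929 -0.1844] w 0.052 mid az 192.2 0.081 normal 197.2 197.7
slot 195.13145105653436
rollers 195.51591591929633
tips 194.89583375767378
```

Call:
move_arm(moves=[0, 0, 0, 0, 0, -0.006, 0.3, 0, 0, 0, 0, 0, 0, 0.3, 0, 0, 0, 0, 0, 0, 0.68, 0, 0, 0, 0, 0, 0, 0.68, 0, 0, 0, 0, 0, 0, 0.68, 0, 0, -0.1, 0, 0, 0, 0.68, 0, 0, -0.2, 0, 0, 0, 0.68, 0, 0, -0.2, 0, 0, 0, 0.68])

```text
time_s: 7.02
tool_pos: [0.579, -0.1889, 0.2325]
tcp_rot: [180.0, -0.2, 162.2]
force: [1.4, -0.4, 0.4]
opening: 0.0582
grip_force: 0.0
```

```bash
python3 - <<'E'
from fit import *
p=shot("wrist");p=shot("wrist");print(tool()[:3,3],arm.sense()["tcp_rot"],arm.sense()["joint_pos"])
g=grad(p)
for h in np.arange(.112,.118,.001):
    c=max((samp(g,projs(p,circ(x,y,h,.0695,120))).mean()+samp(g,projs(p,circ(x,y,h+.036,.020,120))).mean(),x,y) for x in np.arange(.574,.588,.001) for y in np.arange(-.198,-.186,.001)); print(round(h,3),c)
save(p,"c5.png",(190,60,390,210),4)
E
```

```text
[ 0.58538265 -0.19119496  0.24294472] [-179.97119008    0.94719262  162.20223632] [-2.04133357e+01  7.74726266e+00  9.94275278e+01  1.51966098e-02
  7.18776895e+01 -9.26199413e+01]
0.112 (np.float32(314.39713), np.float64(0.58), np.float64(-0.192))
0.113 (np.float32(314.26636), np.float64(0.58), np.float64(-0.191))
0.114 (np.float32(316.46216), np.float64(0.579), np.float64(-0.191))
0.115 (np.float32(316.5444), np.float64(0.579), np.float64(-0.191))
0.116 (np.float32(315.47302), np.float64(0.578), np.float64(-0.191))
0.117 (np.float32(313.49548), np.float64(0.578), np.float64(-0.191))
```

View pics/c5.png

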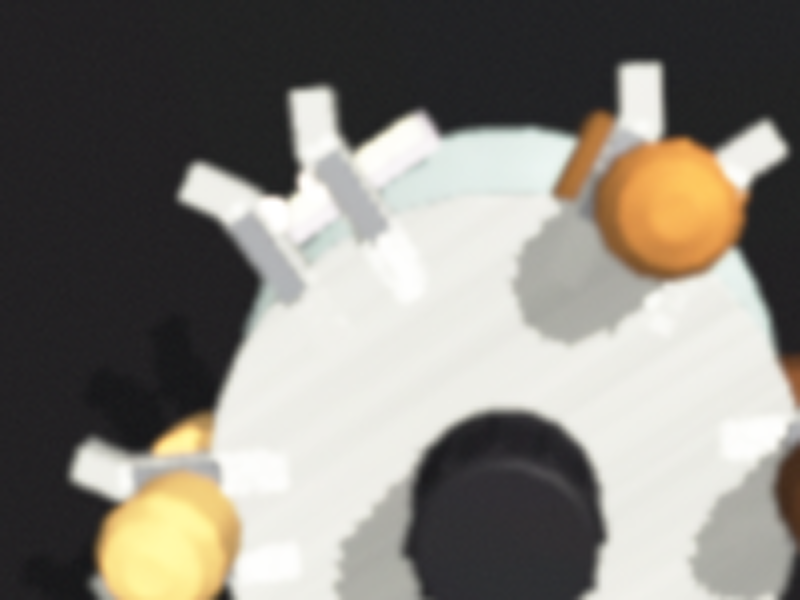

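Call:
move_arm(moves=[0.06, 0.09, -0.01, 0, 0, 0, 0.68, 0.11, 0.165, -0.01, 0, 0, 0, 0.68, 0.11, 0.165, -0.01, 0, 0, 0, 0.68, 0.11, 0.165, -0.01, 0, 0, 0, 0.68, 0.11, 0.165, 0, 0, 0, 0, 0.68, 0.11, 0.165, 0, 0, 0, 0, 0.68, 0.11, 0.165, 0, 0, 0, 0, 0.68, 0.11, 0.165, 0, 0, 0, 0, 0.68])

```text
time_s: 7.78
tool_pos: [0.4978, 0.1002, 0.2417]
tcp_rot: [179.9, 0.1, 162.2]
force: [-0.1, -0.3, 0.3]
opening: 0.0579
grip_force: 0.0
```

Call:
move_arm(moves=[0.05, 0.07, 0, 0, 0, 0, 0.68, 0.025, 0.03, 0, 0, 0, 0, 0.68, 0, 0, 0, 0, 0, 0, 0.68, 0, 0, 0, 0, 0, 0, 0.68, 0, 0, 0, 0, 0, 0, 0.68, 0, 0, 0, 0, 0, 0, 0.68, 0, 0, 0, 0, 0, 0, 0.68, 0, 0, 0, 0, 0, 0, 0.68])

```text
time_s: 8.45
tool_pos: [0.4904, 0.1209, 0.241]
tcp_rot: [-180.0, -0.0, 162.1]
force: [-0.1, 0.5, -0.3]
opening: 0.0582
grip_force: 0.0
```

```bash
cat > st.py <<'E'
from fit import *
p=shot("wrist");T=tool();print(T[:3,3],arm.sense()["tcp_rot"],arm.sense()["force"])
for d in arm.spot_in(p,"stamp")[:4]:
    b=d["box"];print(round(d["conf"],2),np.round(b).astype(int).tolist(),onz(p,(b[0]+b[2])/2,(b[1]+b[3])/2,.04).round(4))
E
python3 st.py
```

```text
[0.49027346 0.12107951 0.24096551] [-1.79989883e+02 -7.96987894e-03  1.62096199e+02] [ 0.30009797 -0.15949044  0.07466497]
0.85 [427, 12, 472, 53] [0.3744 0.3164 0.04  ]
0.77 [298, 127, 338, 160] [0.4585 0.1311 0.04  ]
0.68 [363, 41, 409, 80] [0.391  0.2311 0.04  ]
```

```bash
cat > sf.py <<'E'
from fit import *
def sil(p,x,y,yaw,K,org):
    M=np.zeros((400//5*K,400//5*K),np.uint8)  # 80x80 px window
    c,s=np.cos(yaw),np.sin(yaw)
    blk=[(x+c*a-s*b,y+s*a+c*b,z) for a in(-.015,.015) for b in(-.023,.023) for z in(0,.024)]
    grp=np.vstack([circ(x,y,z,r,24) for z,r in((.042,.0135),(.046,.0145),(.066,.0145),(.073,.011),(.076,.005))])
    nk=np.vstack([circ(x,y,z,.005,12) for z in(.024,.042)])
    for P in(blk,grp,nk):
        q=((projs(p,P)-org+.5)*K-.5).round().astype(np.int32); cv2.fillConvexPoly(M,cv2.convexHull(q),1)
    return M
def stampfit(p,x0,y0):
    K=4; u=proj(p,(x0,y0,.04)); org=np.round(u)-40
    l,t=org.astype(int)
    im=cv2.resize(p["frame"][t:t+80,l:l+80],None,fx=K,fy=K,interpolation=cv2.INTER_CUBIC)
    hsv=cv2.cvtColor(im,cv2.COLOR_RGB2HSV)
    m=((hsv[...,1]>60)&(hsv[...,2]>75)&(hsv[...,0]<35)).astype(np.uint8)
    def cost(v):
        s=sil(p,*v,K,org); return -(s&m).sum()/(s|m).sum()
    r=differential_evolution(cost,[(x0-.015,x0+.015),(y0-.015,y0+.015),(0,np.pi)],popsize=12,maxiter=40,seed=1,tol=1e-5)
    return r.x,r.fun
E
cat > st.py <<'E'
from sf import *
p=shot("wrist");T=tool();print(T[:3,3],arm.sense()["tcp_rot"],arm.sense()["force"])
print(stampfit(p,.4605,.13))
s=shot("scene");d=shot("side")
E
python3 st.py
```

```text
[0.49017513 0.12137595 0.24104327] [-1.79995125e+02 -2.17024952e-03  1.62124912e+02] [ 0.27173254  0.15408009 -0.31799806]
(array([0.47549799, 0.11501248, 2.782604  ]), np.float64(547186286002300.2))sf.py:18: RuntimeWarning: overflow encountered in scalar negative
  s=sil(p,*v,K,org); return -(s&m).sum()/(s|m).sum()
```

```bash
sed -i 's/-(s&m).sum()\/(s|m).sum()/-float((s\&m).sum())\/float((s|m).sum())/' sf.py; python3 st.py
```

```text
[0.49003218 0.12173168 0.24104667] [-1.79996848e+02 -3.68535914e-03  1.62165145e+02] [0.19705889 0.09711964 0.00429923]
(array([0.45688279, 0.12962682, 2.81587354]), np.float64(-0.911761895662144))
```

Call:
move_arm(moves=[0.042, -0.003, 0.125, 0, 0, 0, 0.68, 0.042, -0.003, 0.125, 0, 0, 0, 0.68, 0.042, -0.003, 0.125, 0, 0, 0, 0.68, 0.042, -0.003, 0.125, 0, 0, 0, 0.68, 0, 0, 0, 0, 0, 0, 0.68, 0, 0, 0, 0, 0, 0, 0.68, 0, 0, 0, 0, 0, 0, 0.68, 0, 0, 0, 0, 0, 0, 0.68])

```text
time_s: 9.52
tool_pos: [0.4595, 0.1303, 0.1434]
tcp_rot: [179.9, 0.2, 162.2]
force: [0.1, 0.3, 0.6]
opening: 0.0581
grip_force: 0.0
```

```bash
python3 st.py
```

```text
[0.45948163 0.13024339 0.1433758 ] [179.87832235   0.21076283 162.17261334] [ 0.6526827  -0.24518264  0.28799785]
(array([0.45719597, 0.12913987, 2.83883052]), np.float64(-0.9522877188075426))
```

Call:
move_arm(moves=[0, -0.002, 0.15, 0, 0, 0, 0.68, 0, 0, 0.15, 0, 0, 0, 0.68, 0, 0, 0.1, 0, 0, 0, 0.68, 0, 0, 0.075, 0, 0, 0, 0.68, 0, 0, 0, 0, 0, 0, 0.68, 0, 0, 0, 0, 0, 0, 0.68, 0, 0, 0, 0, 0, 0, 0.68, 0, 0, 0, 0, 0, 0, 0.68])

```text
time_s: 10.33
tool_pos: [0.4589, 0.1299, 0.0479]
tcp_rot: [179.9, 0.2, 162.2]
force: [0.7, -0.1, 0.0]
opening: 0.0582
grip_force: 0.0
```

Call:
move_arm(moves=[0, 0, 0, 0, 0, 0, 0.5, 0, 0, 0, 0, 0, 0, 0.42, 0, 0, 0, 0, 0, 0, 0.38, 0, 0, 0, 0, 0, 0, 0.35, 0, 0, 0, 0, 0, 0, 0.25, 0, 0, 0, 0, 0, 0, 0.2, 0, 0, 0, 0, 0, 0, 0.2, 0, 0, 0, 0, 0, 0, 0.2], newtons=40)

```text
time_s: 11.0
tool_pos: [0.4575, 0.1294, 0.0467]
tcp_rot: [-180.0, 0.0, 162.2]
force: [-1.1, -1.9, 5.9]
opening: 0.0277
grip_force: 39.4
```

Call:
move_arm(moves=[0, 0, 0, 0, 0, 0, 0.2, 0, 0, 0, 0, 0, 0, 0.2, 0, 0, -0.05, 0, 0, 0, 0.2, 0, 0, -0.15, 0, 0, 0, 0.2, 0, 0, -0.2, 0, 0, 0, 0.2, 0, 0, -0.2, 0, 0, 0, 0.2, 0, 0, -0.2, 0, 0, 0, 0.2, 0, 0, -0.2, 0, 0, 0, 0.2], newtons=80)

```text
time_s: 11.67
tool_pos: [0.4563, 0.1295, 0.248]
tcp_rot: [180.0, -0.0, 162.2]
force: [1.2, 0.8, -1.4]
opening: 0.026
grip_force: 78.9
```

Call:
move_arm(moves=[-0.03, -0.093, 0, 0, 0, 0, 0.2, -0.061, -0.188, 0, 0, 0, 0, 0.2, -0.061, -0.188, 0, 0, 0, 0, 0.2, -0.061, -0.188, 0, 0, 0, 0, 0.2, -0.061, -0.188, 0, 0, 0, 0, 0.2, -0.061, -0.188, 0, 0, 0, 0, 0.2, -0.061, -0.188, 0, 0, 0, 0, 0.2, -0.061, -0.188, 0, 0, 0, 0, 0.2])

```text
time_s: 12.33
tool_pos: [0.4573, -0.1683, 0.2463]
tcp_rot: [180.0, 0.0, 162.2]
force: [1.5, -0.6, -1.5]
opening: 0.0259
grip_force: 79.0
```

Call:
move_arm(moves=[-0.061, -0.188, 0, 0, 0, 0, 0.2, -0.03, -0.09, 0, 0, 0, 0, 0.2, 0, 0, 0, 0, 0, -0.0315, 0.2, 0, 0, 0, 0, 0, -0.0315, 0.2, 0, 0, 0, 0, 0, -0.0315, 0.2, 0, 0, 0, 0, 0, -0.0315, 0.2, 0, 0, 0, 0, 0, -0.0315, 0.2, 0, 0, 0, 0, 0, -0.0315, 0.2])

```text
time_s: 13.0
tool_pos: [0.458, -0.225, 0.246]
tcp_rot: [180.0, -0.0, -163.5]
force: [0.3, -0.3, -0.3]
opening: 0.0257
grip_force: 79.1
```

```bash
python3 - <<'E'
from fit import *
for _ in range(4): p=shot("wrist")
s=arm.sense();print(tool()[:3,3],s["tcp_rot"],s["force"],s["joint_pos"])
p=shot("wrist")
print(fit([p],.58,-.19))
save(p,"c6.png",k=1.25)
E
```

```text
[ 0.4580929  -0.22501166  0.24602336] [ 1.79976700e+02 -5.55409886e-03 -1.63955521e+02] [-0.19792843  0.04642971 -0.5913778 ] [-2.89649223e+01 -3.41005440e+00  1.10652766e+02  1.31341148e-02
  7.27776946e+01 -1.35013291e+02]
(array([ 0.5761827 , -0.191927  ,  0.11575219,  0.01250656]), np.float32(-453.7954))
```

Call:
move_arm(moves=[0, 0, 0.1, 0, 0, 0, 0.2, 0, 0, 0.15, 0, 0, 0, 0.2, 0, 0, 0.15, 0, 0, 0, 0.2, 0, 0, 0.12, 0, 0, 0, 0.2, 0, 0, 0.084, 0, 0, 0, 0.2, 0, 0, 0, 0, 0, 0, 0.2, 0, 0, 0, 0, 0, 0, 0.2, 0, 0, 0, 0, 0, 0, 0.2])

```text
time_s: 13.92
tool_pos: [0.4592, -0.2257, 0.1266]
tcp_rot: [-179.9, 0.1, -163.8]
force: [1.0, -0.2, -0.6]
opening: 0.026
grip_force: 79.1
```

```bash
python3 - <<'E'
from fit import *
for _ in range(3): p=shot("wrist")
s=arm.sense();print(tool()[:3,3],s["tcp_rot"],s["force"])
p=shot("wrist"); W=p["frame"]; d=shot("side")["frame"]; sc=shot("scene")["frame"]
a=cv2.resize(W[100:380,120:520],(800,560),interpolation=cv2.INTER_CUBIC)[:,:,::-1].copy()
dd=cv2.resize(d[140:220,280:370],(225,200),interpolation=cv2.INTER_CUBIC)[:,:,::-1]
a[360:,575:]=dd
cv2.imwrite("pics/c7.png",a); cv2.imwrite("pics/c7raw.png",W[:,:,::-1])
E
```

```text
[ 0.4596151  -0.22597     0.12726827] [-1.79857260e+02  1.44830079e-01 -1.63817687e+02] [ 0.02341975 -0.39281352 -0.09465365]
```

View pics/c7.png

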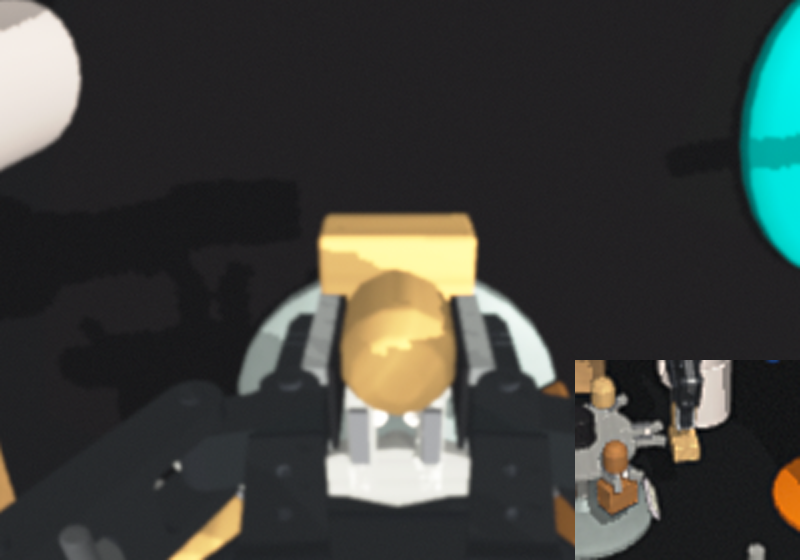

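Call:
move_arm(moves=[0, -0.006, 0, 0, 0, 0, 0.2, -0.03, 0, 0, 0, 0, 0, 0.2, -0.03, 0, 0, 0, 0, 0, 0.2, -0.03, 0, 0, 0, 0, 0, 0.2, -0.03, 0, 0, 0, 0, 0, 0.2, -0.03, 0, 0, 0, 0, 0, 0.2, 0, 0, 0, 0, 0, 0, 0.2, 0, 0, 0, 0, 0, 0, 0.2], newtons=90)

```text
time_s: 14.88
tool_pos: [0.4878, -0.2178, 0.1251]
tcp_rot: [180.0, -0.0, -163.8]
force: [-0.4, 0.2, -0.8]
opening: 0.0259
grip_force: 89.6
```

```bash
cat > q.py <<'E'
from h import *
for _ in range(3): arm.camera("side")
s=arm.sense();P=np.array(s["tool_pos"]);print(P.round(4),np.round(s["tcp_rot"],2),np.round(s["force"],2),np.round(s["moment"],3),s["time_s"],s["opening"])
a=np.radians(196.1);u=np.array([np.cos(a),np.sin(a)]);t=np.array([-u[1],u[0]]);d=P[:2]-[.5795,-.1915];F=np.array(s["force"])[:2]
print("r",(d@u).round(4),"lat",(d@t).round(4),"F radial",(F@u).round(2),"lat",(F@t).round(2))
E
python3 q.py
```

```text
[ 0.4871 -0.2179  0.1251] [ 1.7998e+02 -3.0000e-02 -1.6379e+02] [-0.98 -0.33 -1.36] [-0.071  0.035  0.012] 15.0333 0.025878457008012914
r 0.0961 lat -0.0002 F radial 1.03 lat 0.04
```

Call:
move_arm(moves=[-0.01, 0, 0, 0, 0, 0, 0.2, -0.01, 0, 0, 0, 0, 0, 0.2, -0.01, 0, 0, 0, 0, 0, 0.2, -0.01, 0, 0, 0, 0, 0, 0.2, -0.01, 0, 0, 0, 0, 0, 0.2, 0, 0, 0, 0, 0, 0, 0.2, 0, 0, 0, 0, 0, 0, 0.2, 0, 0, 0, 0, 0, 0, 0.2])

```text
time_s: 15.7
tool_pos: [0.4961, -0.2155, 0.125]
tcp_rot: [180.0, -0.1, -163.8]
force: [-4.0, -3.6, 0.5]
opening: 0.0259
grip_force: 89.8
```

```bash
python3 q.py
```

```text
[ 0.4961 -0.2155  0.125 ] [ 1.7999e+02 -1.1000e-01 -1.6379e+02] [-3.56 -2.88 -0.48] [-0.537  0.832 -0.023] 15.85 0.02601961919851295
r 0.0868 lat -0.0 F radial 4.22 lat 1.78
```

Call:
move_arm(moves=[-0.01, -0.002, 0, 0, 0, 0, 0.2, -0.01, 0, 0, 0, 0, 0, 0.2, -0.01, 0, 0, 0, 0, 0, 0.2, -0.01, 0, 0, 0, 0, 0, 0.2, -0.008, 0, 0, 0, 0, 0, 0.2, 0, 0, 0, 0, 0, 0, 0.2, 0, 0, 0, 0, 0, 0, 0.2, 0, 0, 0, 0, 0, 0, 0.2])

```text
time_s: 16.52
tool_pos: [0.5067, -0.2128, 0.1255]
tcp_rot: [-180.0, 0.0, -163.8]
force: [0.4, -0.5, -1.3]
opening: 0.0259
grip_force: 89.7
```

```bash
python3 q.py
```

```text
[ 0.5064 -0.2129  0.1253] [-1.800e+02  1.000e-02 -1.638e+02] [ 0.96  0.22 -1.59] [-0.026 -0.017 -0.014] 16.6667 0.025487442019094145
r 0.0762 lat 0.0003 F radial -0.98 lat 0.05
```

Call:
move_arm(moves=[0, 0, 0.0025, 0, 0, 0, 0.2, 0, 0, 0.0025, 0, 0, 0, 0.2, 0, 0, 0.0025, 0, 0, 0, 0.2, 0, 0, 0.0025, 0, 0, 0, 0.2, 0, 0, 0.0025, 0, 0, 0, 0.2, 0, 0, 0.0025, 0, 0, 0, 0.2, 0, 0, 0, 0, 0, 0, 0.2, 0, 0, 0, 0, 0, 0, 0.2])

```text
time_s: 17.33
tool_pos: [0.5063, -0.213, 0.1223]
tcp_rot: [180.0, -0.0, -163.8]
force: [-0.1, -0.5, -0.5]
opening: 0.0257
grip_force: 89.7
```

```bash
python3 q.py
```

```text
[ 0.5063 -0.213   0.1223] [-180.    -0.  -163.8] [ 0.18  0.05 -1.2 ] [ 0.047 -0.013  0.   ] 17.4833 0.025841383503353736
r 0.0762 lat 0.0003 F radial -0.18 lat 0.01
```

Call:
move_arm(moves=[0, 0, 0.0025, 0, 0, 0, 0.2, 0, 0, 0, 0, 0, 0, 0.2, 0, 0, 0.0025, 0, 0, 0, 0.2, 0, 0, 0, 0, 0, 0, 0.2, 0, 0, 0, 0, 0, 0, 0.2, 0, 0, 0, 0, 0, 0, 0.2, 0, 0, 0, 0, 0, 0, 0.2, 0, 0, 0, 0, 0, 0, 0.2])

```text
time_s: 18.15
tool_pos: [0.5064, -0.213, 0.1214]
tcp_rot: [-180.0, 0.0, -163.8]
force: [-0.3, 1.0, -0.1]
opening: 0.0257
grip_force: 89.8
```

```bash
python3 q.py
```

```text
[ 0.5065 -0.213   0.1214] [-1.7999e+02  1.0000e-02 -1.6380e+02] [-0.01 -0.65  0.45] [ 0.033 -0.007  0.012] 18.3 0.02579175280943515
r 0.0761 lat 0.0004 F radial 0.19 lat 0.62
```

Call:
move_arm(moves=[0, 0, 0.0015, 0, 0, 0, 0.2, 0, 0, 0, 0, 0, 0, 0.2, 0, 0, 0, 0, 0, 0, 0.2, 0, 0, 0, 0, 0, 0, 0.2, 0, 0, 0, 0, 0, 0, 0.2, 0, 0, 0, 0, 0, 0, 0.2, 0, 0, 0, 0, 0, 0, 0.2, 0, 0, 0, 0, 0, 0, 0.2], newtons=30)

```text
time_s: 18.97
tool_pos: [0.5064, -0.213, 0.1211]
tcp_rot: [-180.0, 0.0, -163.8]
force: [0.2, 0.3, 2.2]
opening: 0.026
grip_force: 89.9
```

```bash
python3 - <<'E'
from h import *
F=[]
for _ in range(8): arm.camera("side");F.append(arm.sense()["force"])
print(np.mean(F,0),np.std(F,0),arm.sense()["opening"],arm.sense()["tool_pos"])
E
```

```text
[-0.18723463 -0.06044503  1.96003512] [0.52243014 0.47285757 0.49990544] 0.025791149452483945 [ 0.5063838  -0.21297881  0.12102477]
```

Call:
move_arm(moves=[0, 0, 0, 0, 0, 0, 0.33, 0, 0, 0, 0, 0, 0, 0.36, 0, 0, 0, 0, 0, 0, 0.42, 0, 0, 0, 0, 0, 0, 0.5, 0, 0, 0, 0, 0, 0, 0.55, 0, 0, 0, 0, 0, 0, 0.55, 0, 0, 0, 0, 0, 0, 0.55, 0, 0, 0, 0, 0, 0, 0.55], newtons=30)

```text
time_s: 20.03
tool_pos: [0.5063, -0.2129, 0.1209]
tcp_rot: [180.0, -0.0, -163.8]
force: [0.6, 0.2, 0.8]
opening: 0.047
grip_force: 0.0
```

Call:
move_arm(moves=[0, 0, -0.03, 0, 0, 0, 0.55, 0, 0, -0.08, 0, 0, 0, 0.55, 0, 0, -0.12, 0, 0, 0, 0.55, 0, 0, -0.15, 0, 0, 0, 0.55, 0, 0, -0.15, 0, 0, 0, 0.55, 0, 0, -0.1, 0, 0, 0, 0.55, 0, 0, 0, 0, 0, 0, 0.55, 0, 0, 0, 0, 0, 0, 0.55])

```text
time_s: 20.7
tool_pos: [0.5074, -0.2135, 0.2494]
tcp_rot: [-179.8, 0.2, -163.8]
force: [0.1, -0.9, -0.4]
opening: 0.047
grip_force: 0.0
```

```bash
cat sf.py >/dev/null; python3 - <<'E'
from fit import *
for _ in range(4): p=shot("wrist")
s=arm.sense();print(np.round(s["tool_pos"],4),np.round(s["tcp_rot"],2),np.round(s["force"],2))
p=shot("wrist");d=shot("side");sc=shot("scene")
# hung stamp grip: outline circle test at candidate positions (z .117+.020) 
a=np.radians(196.1)
def hull(z0,x,y):
    return cv2.convexHull(np.vstack([projs(p,circ(x,y,z0+z,r,24)) for z,r in((0,.0135),(.004,.0145),(.024,.0145),(.031,.011),(.034,.005))]).round().astype(np.int32))
hsv=cv2.cvtColor(p["frame"],cv2.COLOR_RGB2HSV); m=((hsv[...,1]>60)&(hsv[...,2]>75)&(hsv[...,0]<35)).astype(np.uint8)
for r in(.074,.076,.078):
    M=np.zeros((400,640),np.uint8);cv2.fillConvexPoly(M,hull(.117,.5795+r*np.cos(a),-.1915+r*np.sin(a)),1);print(r,(M&m).sum()/M.sum())
for q,n in((p,"w"),(d,"d"),(sc,"s")):
    for t in("stamp","carousel"):
        for k in arm.spot_in(q,t)[:3]: print(n,t,round(k["conf"],2),np.round(k["box"]).astype(int).tolist())
E
```

```text
[ 0.5053 -0.2125  0.2452] [ 1.7988e+02 -1.4000e-01 -1.6380e+02] [ 0.35  0.34 -0.05]
0.074 0.8647430117222723
0.076 0.9229390681003584
0.078 0.9392314566577301
w stamp 0.89 [574, 173, 616, 202]
w stamp 0.82 [294, 167, 343, 215]
w stamp 0.78 [610, 174, 638, 206]
w carousel 0.59 [224, 162, 414, 349]
d stamp 0.74 [300, 156, 314, 181]
d stamp 0.74 [319, 301, 339, 329]
d carousel 0.97 [249, 148, 315, 203]
s stamp 0.67 [405, 238, 427, 262]
s stamp 0.58 [437, 245, 459, 271]
s stamp 0.45 [262, 179, 279, 194]
s carousel 0.9 [222, 179, 290, 239]
```

```bash
python3 -c "
from station import arm
print(arm.close_job())"
```

```text
the job is handed in; nothing more can be done
None
```

The job is handed in: the carousel is turned so its empty fork points to the front, square to within about 2° by my camera measurements. The stamp went through the catch, was lowered until it bore on the rubber strips, and was only then let go; it hangs upright, other things were left alone as far as I saw, and it took about 21 s.

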